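# Turn the hotplate up four clicks and set it

## Robot

A 6-joint arm with a two-finger parallel gripper is mounted at the origin on a cart in front of the work surface, level with it; the furniture and walls round the work are solid. World frame = base frame: x ahead of the robot, y to its left, z up, the work surface at z = 0. Lengths are in m, angles in rad, forces in N, time in s.
With the tool pointing down it reaches from about 0.375 to 0.9 m from the base axis. Payload 3.1 kg.
Tool frame: the origin (TCP) lies midway between the tips of the shut fingers; the grasp point (between the pads) lies 19 mm behind it; z points along the fingers, y is the line along which they close (so a half turn about z gives the same grasp; the last joint's range is limited). The gripper opens to 87 mm and grips with 3 to 60 N. Pads are 19 mm wide; open, the fingers measure 117 mm over their backs; the gripper's body (75 mm by 190 mm) begins 51 mm behind the grasp point.
Start: joints at [-1.304, 0.527, 1.433, -0, 1.181, -0.178], TCP at [0.27, -0.564, 0.196] pointing down, gripper open.
Joint ranges: [-3.08, 3.08], [-0.75, 2.2], [0.22, 2.44], [-1.43, 4.57], [0, 2.65], [-2.85, 2.85]. Speed limits (rad/s): [2.79, 2.79, 3.14, 3.14, 3.14, 3.14].

## Interface

Orientations are given as a unit quaternion [w, x, y, z].
In Python, from bench import arm gives the robot as it stands.
- The arm moves only by the shell command python3 -m pendant 'ROWS'. ROWS is JSON, a list of rows, each an object with "offset": the shift along the tool's x, y, z in mm, a list of three; "dr": the turn, a rotation vector about the tool's x, y, z in degrees, a list of three; "grip": the opening, from 0 (shut) to 1 (fully open). In form: [{"offset": [tx, ty, tz], "dr": [rx, ry, rz], "grip": grip}, ...]. A call has 1 to 20 rows; each row shifts and turns the commanded pose from where the row before left it, along the tool's axes as they then stand; what a row does not reach is not made up. A row lasts 1/10 s, in which the tool goes at most 50 mm and 8.59 degrees, less where a joint would pass 70% of its speed; a pose out of reach is approached as far as the arm can. A call with a gripper value outside its range is refused whole. The fingers move at their own pace and stop on an object; the grip force is fixed at half the most. Time passes only in rows, so rows that do not move let the fingers close. It gives the time, the measured TCP pose, the force, the opening and the grip force at its end, in the units of the state.
- arm.state(): the state, without advancing time (a new reading comes with each control period).
- arm.read_camera(name): name is "side" or "top" or "wrist"; returns a dict with "color" (384x512x3 uint8, red, green, blue), "z_map" (384x512 float32, m along the optical axis (not along the pixel's ray), 0 where there is no reading), "fx", "fy", "cx", "cy" (pixels), "R" (3x3) and "t" (3): a world point X has camera coordinates R X + t. Camera axes: x right, y down, z forward; pixel columns grow to the right and rows downward; lengths in m; the calibration is good to about 2 mm. A picture is of the moment at which its call begins.
- arm.close_job(): hands the job in; it is judged then, once.
The state is a dict: "clock": time; "qpos": joint angles; "qvel": joint speeds; "joint_torque": joint torques, N m; "position": TCP position; "orientation": TCP orientation; "contact_force": force on the tool from outside, world axes, zero at the start; "wrist_torque": the same for the moment, N m; "width": finger opening in m; "grip_force": force on a finger pad.
Only numpy, scipy, OpenCV 4.12 (cv2) and the standard library are available. Lean on these libraries where they do the work, as an engineer would, in place of code of your own. Each camera call takes 0.05 s, during which the arm holds its last target. There are 200 camera calls.

## Task

Turn the soldering hotplate up: push its heat dial round clockwise with a fingertip by exactly four clicks from where it now stands, without going past the fourth, then press the button beside the dial fully in with a fingertip and let it come out again. Work with light pushes only: do not pinch or grip the dial, and leave the things standing round the hotplate where they are.

Things in the scene. Friction and masses are not known exactly. Their poses are not given: they have to be found in the camera images.
- hotplate: Soldering hotplate, screwed down: grey case 150 x 292 mm, aluminium panel 56 mm above the bench. Origin: centre of its underside; x from front to back, y along its length, z up. On the panel: dark square heating plate 100 mm (cold, at y = -85 mm, top 71 mm above the bench), black heat dial (axis at x = 0, y = +30 mm), push button (x = 0, y = +114 mm).
- dial_center (a point): Dial axis, 78 mm above the bench (mid-height of the ridge); turns with the dial, x axis to the nose. Black disc 84 mm across, top 68 mm above the bench; a straight ridge 12 mm thick with upright sides stands across it, 68 to 90 mm above the bench. Its nose end (the last 12 mm to 42 mm radius) is 6 mm thick, with a thin white pointer line; the other end is blunt, 38 mm from the axis.
- dial_nose (a point): Point on the centre line of the ridge's nose end, 36 mm from the dial's axis, 78 mm above the bench; turns with the dial.
- heat_dial (a joint): Dial angle, rad, growing clockwise seen from above. Click stops every 0.349 (20 degrees) from 0 to 3.84, one per black mark on the panel; it starts in one of the first six. At 0 the nose points 110 degrees counter-clockwise from the hotplate's x axis. Each click takes about 0.15 N m (5 N at 30 mm radius); a little past half-way it snaps into the next stop by itself and stays there.
- set_button (a joint): Travel of the push button, m: 0 out, 0.006 fully in. Pressed straight down; fully in takes about 5 N, and it springs back out.
- set_button_top (a point): Centre of the button's top, 78 mm above the bench: flat round grey cap 26 mm across in a black collar 42 mm across and 68 mm above the bench at its top; 84 mm along the hotplate's y axis from the dial's axis.
- tip_cleaner_c (a point): Loose pale round tip cleaner pot, 56 mm across, 34 mm high, upright; centre, half-way up. To be left alone.
- solder_spool_c (a point): Loose solder spool, 48 mm across, 50 mm high, upright; centre, half-way up. To be left alone.
- flux_bottle_c (a point): Loose small bottle with black cap, 38 mm across, 69 mm high, upright; centre, half-way up. To be left alone.

How it is judged:
By the outcome, as a careful person would: the job done as asked, in the order asked, and still so for the second after the job is handed in, with the robot touching nothing.
It also fails if it takes over 58 s, if anything falls off the work surface, if the arm or the gripper's body presses on something with over 40 N, if the wrist force passes 120 N, or if a joint passes its speed limit or range.

## Working session

There is one attempt and no reset: what is moved stays moved. The work goes in short steps, Python scripts to look and compute and a shell command to move; the robot and the scene stay as the last step left them, time stands still between calls to the robot, and variables do not carry over. Pictures are saved under pics/ and viewed, at most 10 in all, crops included, and the job is handed in when it is done.

```bash
mkdir -p pics
python3 - <<'E'
from bench import arm
import cv2,numpy as np
s=arm.state();print(s['clock'],s['position'],s['orientation'],s['width'])
for n in ["top","side"]:
    c=arm.read_camera(n);np.savez(f'pics/{n}0.npz',**c)
    cv2.imwrite(f'pics/{n}0.png',cv2.cvtColor(c['color'],cv2.COLOR_RGB2BGR))
    print(n,c['fx'],c['cx'],c['cy'],np.round(c['R'],3).tolist(),c['t'])
E
```

```text
0.0 [ 0.26929582 -0.5631177   0.19507424] [-1.09435839e-03  9.75260753e-01  2.21054889e-01 -5.05250981e-05] 0.08690433431937811
top 395.26163975699757 252.12232765776164 190.16028759575448 [[-0.009, -1.0, -0.001], [-0.998, 0.01, -0.065], [0.065, 0.0, -0.998]] [-0.11357315  0.52400263  0.89266156]
side 433.2985662616242 257.09143171523834 181.7865322198419 [[-0.995, -0.097, 0.004], [-0.069, 0.675, -0.734], [0.068, -0.731, -0.679]] [0.49585187 0.18134947 0.78701072]
```

View pics/top0.png

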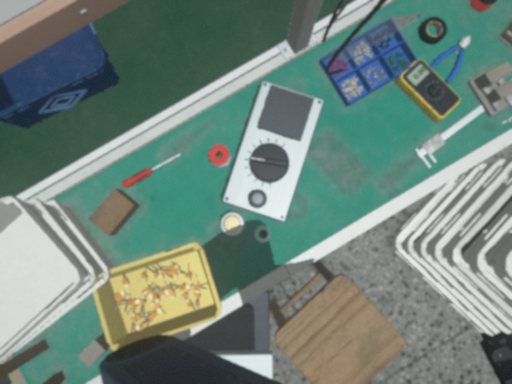

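View pics/side0.png

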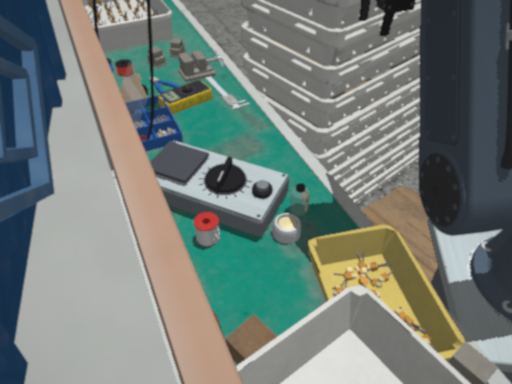

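The top view shows the hotplate with the dial at about (269,161), the button at (257,198), and the nose pointing left. The spool is at (219,155), the pot at (232,222) and the bottle at (262,233).

```bash
cat > h.py <<'E'
import numpy as np,cv2
def ray(c,u,v,z):
    R=np.array(c['R']);t=np.array(c['t']);o=-R.T@t
    d=R.T@np.array([(u-c['cx'])/c['fx'],(v-c['cy'])/c['fy'],1])
    return o+d*(z-o[2])/d[2]
def proj(c,X):
    p=np.array(c['R'])@X+np.array(c['t']);return np.array([c['fx']*p[0]/p[2]+c['cx'],c['fy']*p[1]/p[2]+c['cy']])
E
python3 - <<'E'
from h import *
c=dict(np.load('pics/top0.npz'))
g=cv2.cvtColor(c['color'],cv2.COLOR_RGB2GRAY)
m=(g<75).astype(np.uint8)*255; mm=np.zeros_like(m); mm[135:215,225:310]=m[135:215,225:310]
P=[]
for k in cv2.findContours(mm,0,2)[0]:
    if cv2.contourArea(k)>60:
        (u,v),r=cv2.minEnclosingCircle(k);e=cv2.fitEllipse(k)
        X=ray(c,*e[0],.068);print(e,X,r,cv2.contourArea(k));P.append(X)
d=max(P,key=lambda x:x[0])
b=min(P,key=lambda x:x[0])
print(np.linalg.norm(d-b),np.degrees(np.arctan2(*(b-d)[[1,0]])))
crop=c['color'][125:215,220:330];cv2.imwrite('pics/crop0.png',cv2.cvtColor(cv2.resize(crop,None,fx=6,fy=6,interpolation=cv2.INTER_CUBIC),cv2.COLOR_RGB2BGR))
E
```

```text
Traceback (most recent call last):
ValueError: max() iterable argument is empty
```

Run:
```python
from h import *
c=dict(np.load('pics/top0.npz'))
crop=c['color'][125:215,220:330];cv2.imwrite('pics/crop0.png',cv2.cvtColor(cv2.resize(crop,None,fx=6,fy=6,interpolation=cv2.INTER_CUBIC),cv2.COLOR_RGB2BGR))
g=c['color'].max(axis=2)
print(g[161,245:295],g[198,245:270])
for th in (80,100,120):
  mm=np.zeros_like(g); mm[135:215,225:310]=(g[135:215,225:310]<th)*255
  for k in cv2.findContours(mm,0,2)[0]:
    if cv2.contourArea(k)>60:
        e=cv2.fitEllipse(k);print(th,np.round(e[0],1),np.round(e[1],1),ray(c,*e[0],.068),cv2.contourArea(k))
```

```text
[225 223 218 193 149 104  86  77  83  83  81  80  84  92  99  99 106 112
 112 109  98  93  92  91  93  94  94  92  89  91  90  90  89  89  87  87
  85  86  84  83  82  82  91 136 192 226 233 233 233 232] [233 227 200 141 101  99 114 140 158 168 172 177 177 180 180 181 176 159
 131 112 121 164 213 232 236]
100 [269.6 162.6] [34.6 36.5] [ 0.57947445 -0.15733922  0.068     ] 952.5
120 [256.5 197.7] [15.9 16.4] [ 0.50302436 -0.12787671  0.068     ] 190.0
120 [269.3 162.7] [35.9 37.5] [ 0.5792997  -0.15670336  0.068     ] 1028.5
120 [233.4 160.5] [ 2.5 55.1] [ 0.58480338 -0.07820827  0.068     ] 69.0
```

View pics/crop0.png

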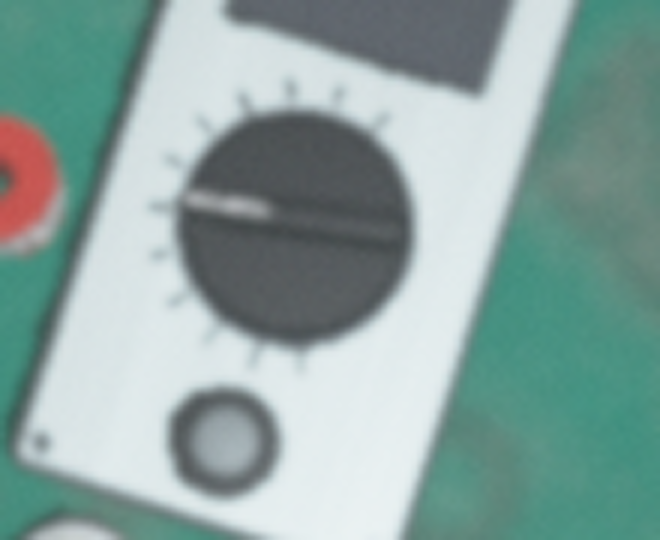

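The crop shows 12 marks round the dial, running clockwise from the bottom mark at (300,360). The pointer, at (190,200), sits at mark 5, so the target is mark 9 at (292,88), which is world direction about 0°. The blunt end points at about world -101°. I'll shut the fingers, go above the hotplate and look from close by.

```bash
python3 -m pendant '[{"offset":[21,-12.5,-3],"dr":[0,0,0],"grip":0},{"offset":[21,-12.5,-3],"dr":[0,0,0],"grip":0},{"offset":[21,-12.5,-3],"dr":[0,0,0],"grip":0},{"offset":[21,-12.5,-3],"dr":[0,0,0],"grip":0},{"offset":[21,-12.5,-3],"dr":[0,0,0],"grip":0},{"offset":[21,-12.5,-3],"dr":[0,0,0],"grip":0},{"offset":[21,-12.5,-3],"dr":[0,0,0],"grip":0},{"offset":[21,-12.5,-3],"dr":[0,0,0],"grip":0},{"offset":[21,-12.5,-3],"dr":[0,0,0],"grip":0},{"offset":[21,-12.5,-3],"dr":[0,0,0],"grip":0},{"offset":[21,-12.5,-3],"dr":[0,0,0],"grip":0},{"offset":[21,-12.5,-3],"dr":[0,0,0],"grip":0},{"offset":[21,-12.5,-3],"dr":[0,0,0],"grip":0},{"offset":[21,-12.5,-3],"dr":[0,0,0],"grip":0},{"offset":[21,-12.5,-3],"dr":[0,0,0],"grip":0},{"offset":[21,-12.5,-3],"dr":[0,0,0],"grip":0},{"offset":[21,-12.5,-3],"dr":[0,0,0],"grip":0},{"offset":[21,-12.5,-3],"dr":[0,0,0],"grip":0},{"offset":[21,-12.5,-3],"dr":[0,0,0],"grip":0},{"offset":[21,-12.5,-3],"dr":[0,0,0],"grip":0}]'
python3 -m pendant '[{"offset":[0,0,0],"dr":[0,0,-8.4],"grip":0},{"offset":[0,0,0],"dr":[0,0,-8.4],"grip":0},{"offset":[0,0,0],"dr":[0,0,-8.4],"grip":0},{"offset":[0,0,0],"dr":[0,0,-8.4],"grip":0},{"offset":[0,0,0],"dr":[0,0,-8.4],"grip":0},{"offset":[0,0,0],"dr":[0,0,-8.4],"grip":0},{"offset":[0,0,0],"dr":[0,0,-8.4],"grip":0},{"offset":[0,0,0],"dr":[0,0,-8.4],"grip":0},{"offset":[0,0,0],"dr":[0,0,-8.4],"grip":0},{"offset":[0,0,0],"dr":[0,0,-8.4],"grip":0},{"offset":[0,0,0],"dr":[0,0,-8.4],"grip":0},{"offset":[0,0,0],"dr":[0,0,-8.4],"grip":0},{"offset":[0,0,0],"dr":[0,0,-8.4],"grip":0},{"offset":[0,0,0],"dr":[0,0,-8.4],"grip":0},{"offset":[0,0,0],"dr":[0,0,-8.4],"grip":0},{"offset":[0,0,0],"dr":[0,0,-8.4],"grip":0},{"offset":[0,0,0],"dr":[0,0,-8.4],"grip":0},{"offset":[0,0,0],"dr":[0,0,0],"grip":0}]'
python3 - <<'E'
from bench import arm
from h import *
s=arm.state();print(s['clock'],s['position'],s['orientation'],s['width'],s['contact_force'],s['qpos'])
c=arm.read_camera("wrist");np.savez('pics/w1.npz',**c)
cv2.imwrite('pics/w1.png',cv2.cvtColor(c['color'],cv2.COLOR_RGB2BGR))
print(proj(c,np.array([.5794,-.157,.068])),proj(c,np.array([.503,-.128,.078])))
E
```

```text
clock: 2.1
position: [0.5408, -0.1561, 0.2557]
orientation: [-0.0, 0.975, 0.221, -0.0]
contact_force: [0.5, -0.4, -0.4]
width: 0.0005
grip_force: 0.0
clock: 3.9
position: [0.5403, -0.1571, 0.2556]
orientation: [-0.001, 0.102, 0.995, 0.0]
contact_force: [-0.0, 0.5, -0.1]
width: 0.0002
grip_force: 0.0
3.9 [ 0.54032256 -0.15707766  0.25557448] [-5.18211649e-04  1.01681191e-01  9.94816883e-01  1.88699892e-04] 0.00024665209987016073 [-0.04572315  0.49684876 -0.14469542] [-4.81461362e-01  3.78286918e-01  1.51718430e+00 -3.53508379e-05
  1.24722393e+00 -1.84853195e+00]
[260.26160438 195.81939459] [272.17325635 129.88535504]
```

View pics/w1.png

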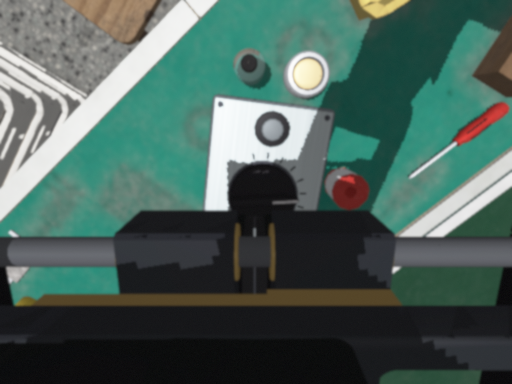

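The wrist view shows the button at (271,128), the dial at about (263,195) partly hidden by the fingers, and the pointer at about (285,202). The predicted pixels agree to within a few px. One numeric refinement follows.

Run:
```python
from h import *
c=dict(np.load('pics/w1.npz'));g=c['color'].max(axis=2)
m=np.zeros_like(g);m[105:155,245:300]=(g[105:155,245:300]<110)*255
k=max(cv2.findContours(m,0,2)[0],key=cv2.contourArea);e=cv2.fitEllipse(k);b=ray(c,*e[0],.068);print('btn',e[:2],b)
# dial rim: upper arc, first dark pixel per column, bright panel above
pts=[]
for u in range(234,293,2):
    col=g[150:200,u].astype(int); i=[j for j in range(3,50) if (col[j:j+5]<90).all()]
    if i: pts.append(ray(c,u,150+i[0]-.5,.068)[:2])
pts=np.array(pts)
from scipy.optimize import least_squares
f=lambda p:np.hypot(*(pts-p).T)-.042
r=least_squares(f,[.58,-.157],loss='soft_l1',f_scale=.001);d=r.x;print('dial',d,len(pts),np.abs(f(d)).mean())
print(np.linalg.norm(b[:2]-d),np.degrees(np.arctan2(*(b[:2]-d)[[1,0]])))
# white pointer pixels
w=np.argwhere((g[190:215,265:300]>110))+[190,265]
P=np.array([ray(c,u,v,.09)[:2] for v,u in w]);q=np.hypot(*(P-d).T)<.041
P=P[q]-d;print(len(P),np.degrees(np.arctan2(P.mean(0)[1],P.mean(0)[0])))
t=dict(np.load('pics/top0.npz'));gt=t['color'].max(axis=2)
w=np.argwhere(gt[152:166,252:266]>112)+[152,252]
P=np.array([ray(t,u,v,.09)[:2] for v,u in w]);P=P[np.hypot(*(P-d).T)<.041]-d;print(len(P),np.degrees(np.arctan2(P.mean(0)[1],P.mean(0)[0])))
```

```text
btn ((271.82708740234375, 128.6405029296875), (32.4768180847168, 33.04338073730469)) [ 0.50225383 -0.12770023  0.068     ]
dial [ 0.57864375 -0.15364478] 30 0.0011888881732002776
0.08067552203200959 161.24080681762175Traceback (most recent call last):
  File "<stdin>", line 17, in <module>
ValueError: operands could not be broadcast together with shapes (0,) (2,)
```

```bash
python3 -m pendant '[{"offset":[-17.5,-4.5,0],"dr":[0,0,0],"grip":0},{"offset":[-17.5,-4.5,0],"dr":[0,0,0],"grip":0},{"offset":[-17.5,-4.5,0],"dr":[0,0,0],"grip":0},{"offset":[-17.5,-4.5,0],"dr":[0,0,-1.4],"grip":0},{"offset":[0,0,20],"dr":[0,0,0],"grip":0},{"offset":[0,0,20],"dr":[0,0,0],"grip":0},{"offset":[0,0,20],"dr":[0,0,0],"grip":0},{"offset":[0,0,20],"dr":[0,0,0],"grip":0},{"offset":[0,0,20],"dr":[0,0,0],"grip":0},{"offset":[0,0,20],"dr":[0,0,0],"grip":0},{"offset":[0,0,15],"dr":[0,0,0],"grip":0},{"offset":[0,0,15],"dr":[0,0,0],"grip":0},{"offset":[0,0,10],"dr":[0,0,0],"grip":0},{"offset":[0,0,10],"dr":[0,0,0],"grip":0},{"offset":[0,0,8],"dr":[0,0,0],"grip":0},{"offset":[0,0,0],"dr":[0,0,0],"grip":0},{"offset":[0,0,0],"dr":[0,0,0],"grip":0}]'
python3 - <<'E'
from bench import arm
from h import *
t=arm.read_camera("top");s=arm.state();print(s['position'],s['contact_force'])
c=arm.read_camera("side")
crop=c['color'][140:240,170:300];cv2.imwrite('pics/s2.png',cv2.cvtColor(cv2.resize(crop,None,fx=5,fy=5,interpolation=cv2.INTER_CUBIC),cv2.COLOR_RGB2BGR))
E
```

```text
clock: 5.65
position: [0.6058, -0.1891, 0.0782]
orientation: [0.0, 0.09, 0.996, -0.0]
contact_force: [0.6, 0.2, 0.9]
width: 0.0005
grip_force: 0.0
[ 0.60603545 -0.18919362  0.07855778] [ 0.6859107  -0.49700917 -0.63933151]
```

View pics/s2.png

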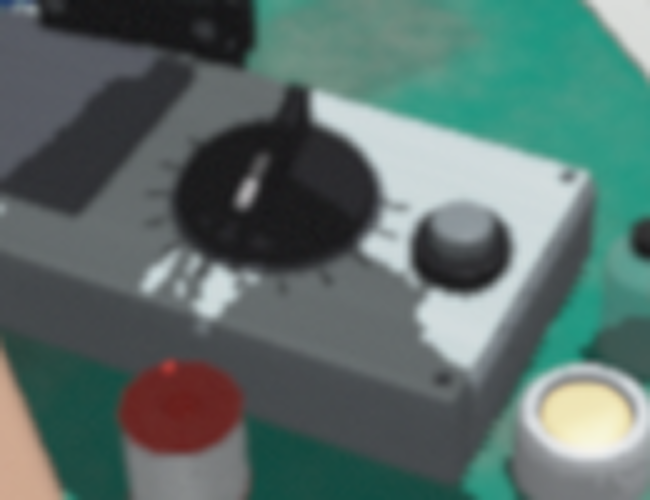

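Run:
```python
from bench import arm
from h import *
c=arm.read_camera("side")
f=lambda X:((proj(c,np.array(X))-[170,140])*5).round()
print('tcp',f([.606,-.189,.078]),'up40',f([.606,-.189,.118]),'blunt top',f([.5737,-.194,.09]),'nose top',f([.588,-.1152,.09]),'C',f([.5805,-.1565,.068]),'btn',f([.5022,-.1275,.078]),'btn2',f([.5022,-.1275,.068]))
crop=c['color'][60:240,120:330];cv2.imwrite('pics/s3.png',cv2.cvtColor(cv2.resize(cv2.convertScaleAbs(crop,alpha=1.6,beta=20),None,fx=3,fy=3,interpolation=cv2.INTER_CUBIC),cv2.COLOR_RGB2BGR))
```

```text
tcp [225. 101.] up40 [219.  26.] blunt top [302.  77.] nose top [237. 201.] C [275. 174.] btn [457. 217.] btn2 [457. 236.]
```

View pics/s3.png

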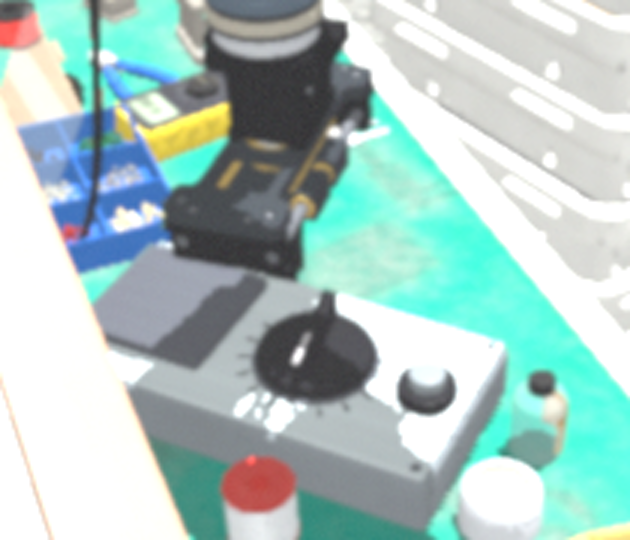

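The side view shows the gripper body at (240,250), with the fingertips hidden or unclear below it. I'll check with the depth map where the tip and the ridge are.

Run:
```python
from bench import arm
from h import *
for n in("side","top"):
    c=arm.read_camera(n);z=c['z_map'];v,u=np.indices(z.shape)
    P=np.stack([(u-c['cx'])/c['fx']*z,(v-c['cy'])/c['fy']*z,z],-1);W=(P-c['t'])@c['R']
    m=(z>0)&(np.abs(W[...,0]-.606)<.07)&(np.abs(W[...,1]+.189)<.13)&(W[...,2]>.082)&(W[...,2]<.3)
    Q=W[m];print(n,len(Q))
    for a in np.arange(.08,.24,.02):
        q=Q[(Q[:,2]>=a)&(Q[:,2]<a+.02)]
        if len(q): print(round(a,2),len(q),q.min(0).round(3),q.max(0).round(3))
    if n=="side":
        for uu,vv in((215,160),(211,155),(205,150),(200,148),(229,160),(231,163)):print(uu,vv,W[vv,uu].round(3),c['color'][vv,uu])
print(arm.state()['position'])
```

```text
side 3911
0.08 177 [ 0.569 -0.195  0.082] [ 0.589 -0.113  0.093]
0.1 39 [ 0.592 -0.195  0.105] [ 0.616 -0.177  0.12 ]
0.12 41 [ 0.591 -0.199  0.12 ] [ 0.598 -0.175  0.139]
0.14 9 [ 0.591 -0.201  0.141] [ 0.596 -0.174  0.144]
0.16 82 [ 0.554 -0.267  0.175] [ 0.654 -0.096  0.18 ]
0.18 765 [ 0.553 -0.266  0.18 ] [ 0.656 -0.092  0.2  ]
0.2 1415 [ 0.552 -0.282  0.2  ] [ 0.657 -0.088  0.22 ]
0.22 355 [ 0.552 -0.27   0.22 ] [ 0.631 -0.09   0.24 ]
215 160 [ 0.612 -0.215  0.057] [102 108 110]
211 155 [ 0.624 -0.233  0.055] [102 109 110]
205 150 [ 0.603 -0.102  0.175] [53 55 57]
200 148 [ 0.613 -0.103  0.178] [38 39 41]
229 160 [ 0.574 -0.177  0.092] [42 42 45]
231 163 [ 0.57  -0.176  0.085] [60 64 65]
top 470
0.18 50 [ 0.565 -0.235  0.181] [ 0.61  -0.157  0.2  ]
0.2 121 [ 0.552 -0.284  0.2  ] [ 0.657 -0.101  0.22 ]
0.22 2 [ 0.561 -0.275  0.22 ] [ 0.562 -0.271  0.221]
[ 0.60596933 -0.18918776  0.07869516]
```

The depth shows the fingertip bottom really at z≈0.105 and the body at 0.175, about 26 mm higher than the reported TCP. The x and y agree. I'll go by the cameras, descend partway and check again.

```bash
python3 -m pendant '[{"offset":[0,0,6],"dr":[0,0,0],"grip":0},{"offset":[0,0,6],"dr":[0,0,0],"grip":0},{"offset":[0,0,4],"dr":[0,0,0],"grip":0},{"offset":[0,0,0],"dr":[0,0,0],"grip":0},{"offset":[0,0,0],"dr":[0,0,0],"grip":0}]'
cat > tip.py <<'E'
from bench import arm
from h import *
c=arm.read_camera("side");z=c['z_map'];v,u=np.indices(z.shape)
P=np.stack([(u-c['cx'])/c['fx']*z,(v-c['cy'])/c['fy']*z,z],-1);W=(P-c['t'])@c['R']
s=arm.state();p=s['position']
m=(z>0)&(np.hypot(W[...,0]-p[0],W[...,1]-p[1])<.024)&(W[...,2]>.074)&(W[...,2]<.165)
Q=W[m]
for a in np.arange(.07,.17,.01):
    q=Q[(Q[:,2]>=a)&(Q[:,2]<a+.01)]
    if len(q): print(round(a,2),len(q),q.min(0).round(3),q.max(0).round(3))
b=(z>0)&(np.abs(W[...,0]-p[0])<.06)&(np.abs(W[...,1]-p[1])<.12)&(W[...,2]>.11)&(np.hypot(W[...,0]-p[0],W[...,1]-p[1])>.04)
print('body low',np.percentile(W[b][:,2],1),p,s['contact_force'],s['clock'])
# white pointer
g=c['color'].min(axis=2)
C=np.array([.5805,-.1565]);r=np.array([[*ray(c,uu,vv,.09)[:2],uu,vv] for vv,uu in np.argwhere(g[150:215,190:260]>105)+[150,190]]).reshape(-1,4)
d=r[:,:2]-C;k=(np.hypot(*d.T)<.040)&(np.hypot(*d.T)>.022);d=d[k]
if len(d): print('pointer',len(d),np.degrees(np.arctan2(*d.mean(0)[::-1])),np.hypot(*d.mean(0)))
E
python3 tip.py
```

```text
clock: 6.4
position: [0.6054, -0.1889, 0.0617]
orientation: [-0.0, 0.089, 0.996, 0.0]
contact_force: [-0.9, -0.6, -0.1]
width: 0.0005
grip_force: 0.0
0.08 1 [ 0.594 -0.187  0.09 ] [ 0.594 -0.187  0.09 ]
0.09 24 [ 0.591 -0.197  0.09 ] [ 0.601 -0.175  0.099]
0.1 17 [ 0.591 -0.197  0.101] [ 0.597 -0.178  0.11 ]
0.11 15 [ 0.592 -0.194  0.11 ] [ 0.596 -0.177  0.119]
0.12 11 [ 0.591 -0.194  0.12 ] [ 0.595 -0.175  0.126]
body low 0.16148084647543198 [ 0.60559809 -0.18902467  0.0619298 ] [ 0.40135693 -0.01533218  0.19195091] 6.45
pointer 122 -153.7592283799849 0.024605125771163503
```

Offset of about 27 mm confirmed. Descending 13 mm more puts the tip at about 76 mm, then I close in on the ridge.

```bash
python3 -m pendant '[{"offset":[0,0,5],"dr":[0,0,0],"grip":0},{"offset":[0,0,5],"dr":[0,0,0],"grip":0},{"offset":[0,0,3],"dr":[0,0,0],"grip":0},{"offset":[0,0,0],"dr":[0,0,0],"grip":0},{"offset":[0,0,0],"dr":[0,0,0],"grip":0},{"offset":[3,0,0],"dr":[0,0,0],"grip":0},{"offset":[3,0,0],"dr":[0,0,0],"grip":0},{"offset":[2,0,0],"dr":[0,0,0],"grip":0},{"offset":[0,0,0],"dr":[0,0,0],"grip":0}]'
python3 - <<'E'
s=open('tip.py').read();i=s.index('# white')
open('tip.py','w').write(s[:i]+'''g=c['color'].min(axis=2).astype(int);C=np.array([.5805,-.1565])
D=W[...,:2]-C;R=np.hypot(D[...,0],D[...,1]);k=(z>0)&(W[...,2]>.082)&(W[...,2]<.1)&(R<.046)
f=np.hypot(W[...,0]-p[0],W[...,1]-p[1])>.024
k&=f;w=k&(R>.015)&(g>90);a=lambda q:np.degrees(np.arctan2(D[q][:,1].mean(),D[q][:,0].mean()))
X=D[k];n=np.linalg.svd(X-X.mean(0))[2][0];print('ridge',len(X),np.degrees(np.arctan2(n[1],n[0]))%180,'pointer',w.sum(),a(w) if w.sum() else None)
''')
E
python3 tip.py
```

```text
clock: 7.35
position: [0.5972, -0.1875, 0.0492]
orientation: [-0.0, 0.089, 0.996, 0.0]
contact_force: [-0.3, -0.6, 0.6]
width: 0.0005
grip_force: 0.0
0.07 5 [ 0.585 -0.191  0.076] [ 0.589 -0.177  0.079]
0.08 26 [ 0.575 -0.195  0.081] [ 0.589 -0.173  0.09 ]
0.09 23 [ 0.575 -0.195  0.09 ] [ 0.588 -0.176  0.1  ]
0.1 15 [ 0.584 -0.191  0.101] [ 0.588 -0.173  0.11 ]
body low 0.14910583457019125 [ 0.59751934 -0.18754161  0.04917875] [ 0.03190713 -0.27296437 -0.05929317] 7.4
ridge 155 79.09331812517057 pointer 1 -108.1048104027771
```

```bash
python3 -m pendant '[{"offset":[1.5,0,0],"dr":[0,0,0],"grip":0},{"offset":[1.5,0,0],"dr":[0,0,0],"grip":0},{"offset":[1,-0.6,0],"dr":[0,0,2],"grip":0},{"offset":[1,-0.6,0],"dr":[0,0,2],"grip":0},{"offset":[0,0,0],"dr":[0,0,0],"grip":0}]'
python3 tip.py | tail -2
```

```text
clock: 7.9
position: [0.5943, -0.188, 0.0493]
orientation: [0.002, 0.124, 0.992, -0.0]
contact_force: [4.6, 2.0, -2.3]
width: 0.0006
grip_force: 1.9
body low 0.14924842754799122 [ 0.59425632 -0.18800953  0.04927256] [ 4.68268593  0.68506474 -1.84815047] 7.95
ridge 145 77.4005389534253 pointer 1 -109.843390467479
```

```bash
python3 -m pendant '[{"offset":[1,-0.6,0],"dr":[0,0,2],"grip":0},{"offset":[1,-0.6,0],"dr":[0,0,2],"grip":0},{"offset":[1,-0.6,0],"dr":[0,0,2],"grip":0},{"offset":[0,0,0],"dr":[0,0,0],"grip":0}]'
python3 tip.py | tail -2
```

```text
clock: 8.35
position: [0.5889, -0.1888, 0.0491]
orientation: [-0.0, 0.175, 0.984, -0.0]
contact_force: [0.1, 0.5, 0.4]
width: 0.0002
grip_force: 0.4
body low 0.1495746525680383 [ 0.58882894 -0.18874099  0.04910175] [ 1.37553378 -1.42722455  0.62272488] 8.4
ridge 159 68.51804252239084 pointer 10 72.34704854167755
```

```bash
python3 -m pendant '[{"offset":[0,0,0],"dr":[0,0,0],"grip":0},{"offset":[0,0,0],"dr":[0,0,0],"grip":0}]'
cat >> tip.py <<'E'
k=(z>0)&(W[...,2]>.084)&(W[...,2]<.097)&(R<.045)&f
X=D[k];print('mean side nose half', [ (np.round(np.degrees(np.arctan2(*X[(h:=(np.hypot(*X.T)>lo)&(X[:,1]>0))].mean(0)[::-1])),1),int(h.sum())) for lo in(.01,.02,.03)])
h=(X[:,1]<0)&(np.hypot(*X.T)>.015)
if h.sum(): print('blunt half',np.degrees(np.arctan2(*-X[h].mean(0)[::-1])),h.sum())
E
python3 tip.py | tail -4
```

```text
clock: 8.6
position: [0.5889, -0.1888, 0.0491]
orientation: [-0.0, 0.176, 0.984, -0.0]
contact_force: [-0.3, 0.5, -0.5]
width: 0.0007
grip_force: 0.3
body low 0.14925653725206514 [ 0.58886958 -0.18876676  0.04905369] [ 0.97655209 -0.44968181  0.36845558] 8.65
ridge 161 68.5292113415322 pointer 10 73.13642781773605
mean side nose half [(np.float64(77.3), 78), (np.float64(75.7), 51), (np.float64(74.4), 22)]
blunt half 56.03894824646098 14
```

```bash
cat > look.py <<'E'
import sys
from bench import arm
from h import *
c=arm.read_camera("side");C=np.array([.5805,-.1565])
crop=cv2.resize(cv2.convertScaleAbs(c['color'][135:205,185:285],alpha=1.6,beta=20),None,fx=7,fy=7,interpolation=cv2.INTER_CUBIC)
crop=cv2.cvtColor(crop,cv2.COLOR_RGB2BGR)
for i in range(12):
    a=np.radians(179.7-20*i);X=[*(C+.050*np.array([np.cos(a),np.sin(a)])),.068]
    q=(proj(c,np.array(X))-[185,135])*7
    cv2.putText(crop,str(i),tuple(int(x) for x in q),0,.5,(0,0,255),1)
    X=[*(C+.042*np.array([np.cos(a),np.sin(a)])),.09];q=(proj(c,np.array(X))-[185,135])*7
    cv2.circle(crop,tuple(int(x) for x in q),2,(255,0,0),-1)
cv2.imwrite(sys.argv[1],crop)
E
python3 look.py pics/s4.png
```

```text
(no output)
```

View pics/s4.png

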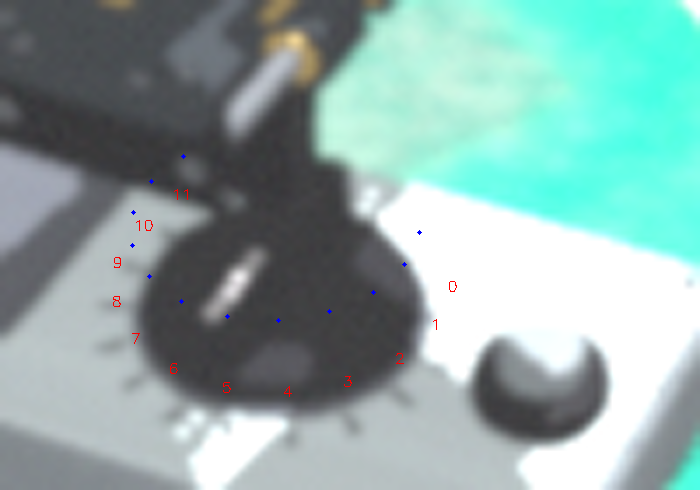

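The pointer end at (208,318) lies between dots 5 and 6, so the dial is balanced about half-way. I'll push a few degrees more.

```bash
python3 -m pendant '[{"offset":[1,-0.6,0],"dr":[0,0,2],"grip":0},{"offset":[1,-0.6,0],"dr":[0,0,2],"grip":0},{"offset":[0,0,0],"dr":[0,0,0],"grip":0},{"offset":[0,0,0],"dr":[0,0,0],"grip":0}]'
cat >> tip.py <<'E'
# pointer line: brightest pixels on the dial's near part, ridge-top plane
gg=c['color'].min(axis=2).astype(float);V=[]
for vv in range(160,205):
  for uu in range(185,255):
    q=ray(c,uu,vv,.09)[:2]-C-[-.001,.0005];rr=np.hypot(*q)
    if .016<rr<.042 and z[vv,uu]>0 and abs(W[vv,uu,2]-.09)<.006 and np.hypot(*(W[vv,uu,:2]-p[:2]))>.022: V.append((*q,max(gg[vv,uu]-75,0)))
V=np.array(V);mm=(V[:,:2]*V[:,2:]).sum(0);print('LINE',round(np.degrees(np.arctan2(mm[1],mm[0])),1),V[:,2].sum())
E
python3 tip.py | tail -6
```

```text
clock: 9.1
position: [0.5865, -0.1889, 0.0489]
orientation: [-0.0, 0.21, 0.978, 0.0]
contact_force: [-0.2, -0.7, 0.6]
width: 0.0005
grip_force: 0.0
0.16 3 [ 0.564 -0.187  0.161] [ 0.567 -0.185  0.165]
body low 0.14979108435893787 [ 0.58665841 -0.18900166  0.04892985] [-0.33770695  0.84120353 -0.17307585] 9.15
ridge 186 58.99038953415478 pointer 1 -121.3339834382028
mean side nose half [(np.float64(68.6), 83), (np.float64(67.2), 57), (np.float64(65.3), 29)]
blunt half 48.44652780466593 35
LINE 60.9 53.0
```

Click 1 is done: ridge at 59.0°, was 79.1°, and free of contact. Second click.

```bash
python3 -m pendant '[{"offset":[0.95,-0.6,0],"dr":[0,0,2],"grip":0},{"offset":[0.95,-0.6,0],"dr":[0,0,2],"grip":0},{"offset":[0.95,-0.6,0],"dr":[0,0,2],"grip":0},{"offset":[0.95,-0.6,0],"dr":[0,0,2],"grip":0},{"offset":[0.95,-0.6,0],"dr":[0,0,2],"grip":0},{"offset":[0.95,-0.6,0],"dr":[0,0,2],"grip":0},{"offset":[0.95,-0.6,0],"dr":[0,0,2],"grip":0},{"offset":[0.95,-0.6,0],"dr":[0,0,2],"grip":0},{"offset":[0.95,-0.6,0],"dr":[0,0,2],"grip":0},{"offset":[0.95,-0.6,0],"dr":[0,0,2],"grip":0},{"offset":[0,0,0],"dr":[0,0,0],"grip":0},{"offset":[0,0,0],"dr":[0,0,0],"grip":0}]'
python3 tip.py | tail -5
```

```text
clock: 10.35
position: [0.5755, -0.1887, 0.049]
orientation: [-0.0, 0.376, 0.927, 0.0]
contact_force: [0.3, -0.2, 0.3]
width: 0.0006
grip_force: 0.0
body low 0.15185233536314932 [ 0.57545059 -0.18870846  0.048962  ] [ 0.17306946 -0.14552258 -0.5021313 ] 10.4
ridge 210 38.60833941017643 pointer 0 None
mean side nose half [(np.float64(49.9), 87), (np.float64(47.8), 58), (np.float64(45.8), 30)]
blunt half 27.401214905668535 43
LINE 47.3 87.0
```

Click 2 is done (38.6°). Third click.

```bash
python3 -m pendant '[{"offset":[0.95,-0.6,0],"dr":[0,0,2],"grip":0},{"offset":[0.95,-0.6,0],"dr":[0,0,2],"grip":0},{"offset":[0.95,-0.6,0],"dr":[0,0,2],"grip":0},{"offset":[0.95,-0.6,0],"dr":[0,0,2],"grip":0},{"offset":[0.95,-0.6,0],"dr":[0,0,2],"grip":0},{"offset":[0.95,-0.6,0],"dr":[0,0,2],"grip":0},{"offset":[0.95,-0.6,0],"dr":[0,0,2],"grip":0},{"offset":[0.95,-0.6,0],"dr":[0,0,2],"grip":0},{"offset":[0.95,-0.6,0],"dr":[0,0,2],"grip":0},{"offset":[0.95,-0.6,0],"dr":[0,0,2],"grip":0},{"offset":[0,0,0],"dr":[0,0,0],"grip":0},{"offset":[0,0,0],"dr":[0,0,0],"grip":0}]'
python3 tip.py | tail -5
```

```text
clock: 11.6
position: [0.565, -0.1846, 0.049]
orientation: [-0.0, 0.531, 0.847, 0.0]
contact_force: [-0.7, -0.7, 0.3]
width: 0.0001
grip_force: 0.0
body low 0.1545589898187085 [ 0.56504287 -0.18459101  0.04899009] [ 0.05315002  0.20039003 -0.19478749] 11.65
ridge 210 18.8103196858013 pointer 6 22.58482374463639
mean side nose half [(np.float64(35.1), 99), (np.float64(29.3), 56), (np.float64(25.6), 25)]
blunt half 9.36858643872469 38
LINE 21.1 301.0
```

Click 3 is done (18.8°). Fourth click.

```bash
python3 -m pendant '[{"offset":[0.95,-0.6,0],"dr":[0,0,2],"grip":0},{"offset":[0.95,-0.6,0],"dr":[0,0,2],"grip":0},{"offset":[0.95,-0.6,0],"dr":[0,0,2],"grip":0},{"offset":[0.95,-0.6,0],"dr":[0,0,2],"grip":0},{"offset":[0.95,-0.6,0],"dr":[0,0,2],"grip":0},{"offset":[0.95,-0.6,0],"dr":[0,0,2],"grip":0},{"offset":[0.95,-0.6,0],"dr":[0,0,2],"grip":0},{"offset":[0.95,-0.6,0],"dr":[0,0,2],"grip":0},{"offset":[0.95,-0.6,0],"dr":[0,0,2],"grip":0},{"offset":[0.7,-0.5,0],"dr":[0,0,1.5],"grip":0},{"offset":[0,0,0],"dr":[0,0,0],"grip":0},{"offset":[0,0,0],"dr":[0,0,0],"grip":0}]'
python3 tip.py | tail -5
```

```text
clock: 12.85
position: [0.5568, -0.1772, 0.049]
orientation: [-0.0, 0.667, 0.745, 0.0]
contact_force: [0.2, -0.1, 0.3]
width: 0.0004
grip_force: 0.0
body low 0.1560756145958599 [ 0.55688118 -0.17728624  0.04906073] [ 0.2479132  -0.36055245 -0.29217861] 12.9
ridge 217 179.1272802093665 pointer 17 3.717788011827236
mean side nose half [(np.float64(85.4), 133), (np.float64(95.5), 82), (np.float64(137.2), 39)]
blunt half 178.98740107954754 1
LINE 1.6 863.0
```

Click 4 is done: ridge at -0.9° (stop 9), no contact. Backing off, lifting and going over the button.

```bash
python3 -m pendant '[{"offset":[-3,0,0],"dr":[0,0,0],"grip":0},{"offset":[0,0,-15],"dr":[0,0,0],"grip":0},{"offset":[0,0,-20],"dr":[0,0,0],"grip":0},{"offset":[0,0,-15],"dr":[0,0,0],"grip":0},{"offset":[15,-12.5,0],"dr":[0,0,0],"grip":0},{"offset":[15,-12.5,0],"dr":[0,0,0],"grip":0},{"offset":[15,-12,0],"dr":[0,0,0],"grip":0},{"offset":[14,-12,0],"dr":[0,0,0],"grip":0},{"offset":[0,0,10],"dr":[0,0,0],"grip":0},{"offset":[0,0,10],"dr":[0,0,0],"grip":0},{"offset":[0,0,0],"dr":[0,0,0],"grip":0},{"offset":[0,0,0],"dr":[0,0,0],"grip":0}]'
sed -i 's/<.165)/<.125)/' tip.py; python3 tip.py; python3 look.py pics/s5.png
```

```text
clock: 14.1
position: [0.5028, -0.1282, 0.0783]
orientation: [-0.0, 0.668, 0.744, -0.0]
contact_force: [-0.5, 0.0, -0.1]
width: 0.0005
grip_force: 0.0
0.07 98 [ 0.489 -0.14   0.074] [ 0.513 -0.115  0.08 ]
0.08 4 [ 0.494 -0.129  0.08 ] [ 0.505 -0.118  0.081]
0.1 15 [ 0.491 -0.12   0.105] [ 0.508 -0.116  0.11 ]
0.11 42 [ 0.491 -0.121  0.11 ] [ 0.508 -0.115  0.12 ]
0.12 19 [ 0.491 -0.119  0.12 ] [ 0.508 -0.113  0.125]
body low 0.18566094231305252 [ 0.50290659 -0.12816804  0.07865739] [ 0.39301353 -0.02234199  0.29370147] 14.15
ridge 234 0.6592633567512394 pointer 38 7.057728474823112
mean side nose half [(np.float64(102.5), 134), (np.float64(109.6), 85), (np.float64(134.3), 39)]
blunt half 8.000451209900678 17
LINE 4.3 2742.0
```

View pics/s5.png

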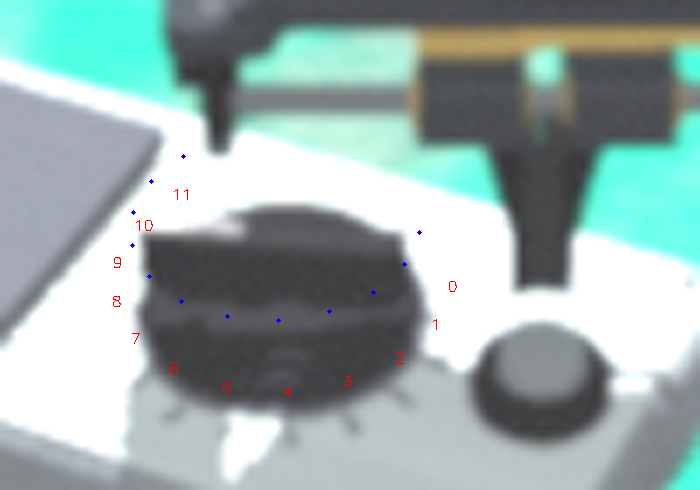

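The tip stands centred over the button (tip column 543, button column 541). The ridge now lies level in the image with the nose at (145,235), about 80° from its start, so four clicks. Pressing the button now.

```bash
python3 -m pendant '[{"offset":[0,0,10],"dr":[0,0,0],"grip":0},{"offset":[0,0,10],"dr":[0,0,0],"grip":0},{"offset":[0,0,4],"dr":[0,0,0],"grip":0},{"offset":[0,0,2],"dr":[0,0,0],"grip":0},{"offset":[0,0,2],"dr":[0,0,0],"grip":0},{"offset":[0,0,2],"dr":[0,0,0],"grip":0},{"offset":[0,0,0],"dr":[0,0,0],"grip":0},{"offset":[0,0,0],"dr":[0,0,0],"grip":0}]'
```

```text
clock: 15.0
position: [0.5018, -0.1273, 0.0493]
orientation: [-0.0, 0.667, 0.745, -0.0]
contact_force: [-2.4, 0.6, 2.9]
width: 0.0006
grip_force: 1.4
```

```bash
python3 -m pendant '[{"offset":[0,0,1.5],"dr":[0,0,0],"grip":0},{"offset":[0,0,1.5],"dr":[0,0,0],"grip":0},{"offset":[0,0,0],"dr":[0,0,0],"grip":0},{"offset":[0,0,0],"dr":[0,0,0],"grip":0}]'; python3 -m pendant '[{"offset":[0,0,1.5],"dr":[0,0,0],"grip":0},{"offset":[0,0,0],"dr":[0,0,0],"grip":0},{"offset":[0,0,0],"dr":[0,0,0],"grip":0}]'
```

```text
clock: 15.4
position: [0.5019, -0.1273, 0.0461]
orientation: [-0.0, 0.668, 0.745, -0.0]
contact_force: [-1.8, 1.2, 4.8]
width: 0.0005
grip_force: 2.3
clock: 15.7
position: [0.502, -0.1273, 0.0458]
orientation: [-0.0, 0.667, 0.745, -0.0]
contact_force: [-4.7, 1.3, 12.4]
width: 0.0006
grip_force: 6.9
```

It bottomed out: force rose to 12 N with almost no further travel. Releasing and lifting well clear.

```bash
python3 -m pendant '[{"offset":[0,0,-3],"dr":[0,0,0],"grip":0},{"offset":[0,0,-5],"dr":[0,0,0],"grip":0},{"offset":[0,0,-15],"dr":[0,0,0],"grip":0},{"offset":[0,0,-25],"dr":[0,0,0],"grip":0},{"offset":[0,0,-25],"dr":[0,0,0],"grip":0},{"offset":[0,0,-25],"dr":[0,0,0],"grip":0},{"offset":[0,0,-25],"dr":[0,0,0],"grip":0},{"offset":[-20,-20,0],"dr":[0,0,0],"grip":0},{"offset":[-25,-20,0],"dr":[0,0,0],"grip":0},{"offset":[-25,-20,0],"dr":[0,0,0],"grip":0},{"offset":[-25,-20,0],"dr":[0,0,0],"grip":0},{"offset":[-25,-20,0],"dr":[0,0,0],"grip":0},{"offset":[-25,-20,0],"dr":[0,0,0],"grip":0},{"offset":[-25,0,0],"dr":[0,0,0],"grip":0},{"offset":[-25,0,0],"dr":[0,0,0],"grip":0},{"offset":[-25,0,0],"dr":[0,0,0],"grip":0},{"offset":[0,0,0],"dr":[0,0,0],"grip":0},{"offset":[0,0,0],"dr":[0,0,0],"grip":0}]'
python3 - <<'E'
from bench import arm
from h import *
c=arm.read_camera("top")
crop=c['color'][125:245,200:330];cv2.imwrite('pics/t9.png',cv2.cvtColor(cv2.resize(crop,None,fx=5,fy=5,interpolation=cv2.INTER_CUBIC),cv2.COLOR_RGB2BGR))
E
python3 tip.py | tail -4
```

```text
clock: 17.5
position: [0.4068, -0.3594, 0.1672]
orientation: [-0.0, 0.668, 0.744, 0.0]
contact_force: [-0.3, 0.0, 0.2]
width: 0.0004
grip_force: 0.0
ridge 235 0.32467038221182065 pointer 36 6.644636384564458
mean side nose half [(np.float64(98.9), 135), (np.float64(104.6), 83), (np.float64(134.5), 39)]
blunt half 7.181508133231169 15
LINE 3.7 2244.0
```

View pics/t9.png

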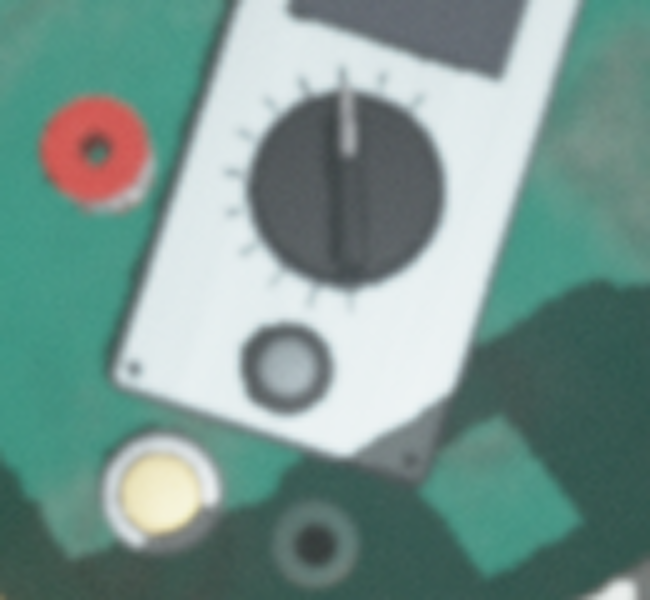

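The top view shows the pointer at (346,115) aimed at the mark at (344,75), the third from the clockwise end, which is mark 9. The button at (287,367) is clear. The spool, pot and bottle stand where they did.

```bash
python3 -c "
from bench import arm
print(arm.close_job())"
```

```text
the job is handed in; nothing more can be done
None
```

The dial went exactly four clicks clockwise, from mark 5 to mark 9, then the button was pressed until it stopped and released; the spool, pot and bottle look unmoved, and I handed the job in with the arm clear at about 17.5 s.

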